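# Jack up the front of the microscope light base and hold it

## Robot

A 6-joint arm with a two-finger parallel gripper is mounted at the origin on the work surface. World frame = base frame: x ahead of the robot, y to its left, z up, the work surface at z = 0. Lengths are in m, angles in rad, forces in N, time in s.
With the tool pointing down it reaches from about 0.425 to 0.95 m from the base axis. Payload 14.7 kg.
Tool frame: the origin (TCP) lies between the finger pads, 19 mm behind the fingertips; this is the grasp point; z points along the fingers, y is the line along which they close (so a half turn about z gives the same grasp; the last joint's range is limited). The gripper opens to 85 mm and grips with 20 to 120 N. Pads are 22 mm wide; open, the fingers measure 114 mm over their backs; the gripper's body (76 mm by 85 mm) begins 54 mm behind the grasp point. The pads swing forward as they close: fully open they stand 13 mm farther back than shut.
Start: joints at [1.059, 0.48, 1.596, -0, 1.065, -0.047], TCP at [0.291, 0.581, 0.25] pointing down, gripper open.
Joint ranges: [-2.75, 2.75], [-0.82, 2.05], [0.23, 2.67], [-1.56, 4.7], [0.09, 2.69], [-2.92, 2.92]. Speed limits (rad/s): [1.89, 1.89, 2.39, 3.01, 3.01, 3.01].

## Interface

Orientations are given as [roll, pitch, yaw] about the fixed x, y, z axes, in that order (R = Rz(yaw) Ry(pitch) Rx(roll)).
In Python, from plant import sense, viewer, ctrl, finder gives the robot as it stands. The module is installed in compiled form; this text tells all that it offers.
- The arm moves only by the tool apply_moves, never from a script. Its argument "series" is a list of rows, each an object of numbers: "x", "y", "z": the shift along the world's x, y, z in units of 30 mm (1.0 is 30 mm); "yaw": the turn about the world's z in rad. A call has 1 to 8 rows; each row is the pose to reach, as a shift and turn from the pose commanded when the call began; what a row does not reach only later rows make up. A row lasts 1/10 s, in which the tool goes at most 50 mm and 8.59 degrees, less where a joint would pass 70% of its speed; a pose out of reach is approached as far as the arm can. A call with a gripper value outside its range is refused whole. "claw" is the opening, from 0 (shut) to 1 (fully open), set as the call begins (left out, the last holds). The fingers move at their own pace and stop on an object; "newtons" is the grip in N (left out, the last holds). Time passes only in rows, so rows that repeat a pose let the fingers close. It gives the time, the measured TCP pose, the force, the opening and the grip force at its end, in the units of the state.
- sense(): the state, without advancing time (a new reading comes with each control period).
- viewer.capture(name): name is "scene" or "top" or "wrist"; returns the picture (384x512x3 uint8, red, green, blue); there is no depth.
- viewer.camera_info(name): a dict with "fx", "fy", "cx", "cy" (pixels), "eye" and "rotation" of the camera in the world. Camera axes: x right, y up, looking along -z (the intrinsics and any distortion apply to the point x, -y, -z); pixel columns grow to the right and rows downward; lengths in m; the calibration is good to about 2 mm. A picture is of the moment at which its call begins: read the wrist's pose just before it. camera_info takes no time and is no camera call; for the wrist camera it gives the pose at the moment of the call.
- ctrl.close_job(): hands the job in; it is judged then, once.
Trained networks look in the newest picture that a camera, given by its name, has taken for a name from the list of things; names that differ only in an ending like _2 or _b are one class to them, and where a whole thing is asked for, a point or a joint stands for the part that bears it (a point fixed in the world has none). Each returns a list of dicts, best first, with "p" (0 to 1); they miss things now and then, are a little off and sometimes report something else, mostly with a low value. They report only what shows in the picture. A call takes as long as a camera call. They do not tell look-alikes from the thing itself.
- finder.boxes_of(camera, query): "rect" ([left, top, width, height] in pixels, round what is visible of it).
- finder.cut_out(camera, query): "mask" (384x512 bool, what is visible of it) and "rect" ([left, top, width, height] in pixels, round what is visible of it).
The state is a dict: "time": time; "q": joint angles; "joint_vel": joint speeds; "joint_efforts": joint torques, N m; "position": TCP position; "ee_rot": TCP orientation; "force": force on the tool from outside, world axes, zero at the start; "ft_torque": the same for the moment, N m; "gripper_width": finger opening in m; "gripper_force": force on a finger pad.
Only numpy, scipy, OpenCV 4.12 (cv2) and the standard library are available. Lean on these libraries where they do the work, as an engineer would, in place of code of your own. Each camera call takes 0.05 s, during which the arm holds its last target. There are 200 camera calls.

## Task

The front feet of the beige microscope light base are to be changed: take the small red bench jack, set it square to the light base with its round saddle under the orange lift pad, and push it in until you feel its rubber nose stop against the grey plinth. Then pump the handle, fully down and all the way back up, to bed the saddle in, and press it fully down again so that the jack alone carries the raised light base; finish while still holding the handle down. Leave the bottles and the jar alone.

Things in the scene. Friction and masses are not known exactly. Their poses are not given: they have to be found in the camera images.
- jack: Red bench jack, loose, 0.9 kg. Origin: centre of the underside of its base plate, on the table; x points to its nose (saddle end), y left, z up. Base plate 210 (x) x 76 (y) x 8 mm. Saddle at x = +70 mm. Handle pivot at x = +40 mm, z = 44 mm (axis y); the handle runs back from it over the grip block towards -x.
- jack_grip (a point): Centre of the top of the jack's red grip block, 37 mm above the table, straight over the jack's origin. Block 50 (x) x 42 (y) mm, z 8 to 37 mm; grip it from above across y, near the balance point. The raised handle slopes up over it (arm top 77 mm high 40 mm behind the origin, pad up to 96 mm); a TCP 40 mm above the table clears it.
- jack_nose (a point): Middle of the front face of the jack's black rubber nose, at jack x = +105 mm, z = 15 mm; nose 60 mm wide, z 8 to 22 mm. The nose is the foremost part of the jack, level with the base plate's end.
- saddle_top (a point): Centre of the top of the jack's round saddle (34 mm diameter), 56 mm above the table when the handle is up; it rises 26 mm (0.081 m per rad of handle) as the handle goes down.
- handle_pad (a point): Centre of the top of the handle's black pad with yellow mark (40 x 36 mm), to be pressed with closed fingertips. It lies 122 mm behind the pivot, 8 mm above the handle's centre line through the pivot; handle up it is 90 mm high and slopes 0.32 rad; handle down it is level, 52 mm high, 82 mm behind the jack's origin.
- jack_handle (a joint): Angle of the pump handle about its pivot: 0 = up (sprung there), 0.32 rad = fully down at its stop. Pressing takes about 3 to 5 N with no load and up to about 15 N with the light base on the saddle. It rises again by itself when let go, and the saddle sinks with it.
- lift_point (a point): Centre of the flat underside of the orange lift pad, 66 mm above the table with the light base down, about 82 mm with the jack fully up. The pad is a 50 mm wide, 8 mm thick tongue, marked with a black cross on top, sticking out from the front of the light base; it reaches 25 mm from this point towards the robot. The pad may be clamped anywhere along its front rail. z up, x as the plinth's.
- plinth: Fixed grey plinth under the light base, 200 (x) x 220 (y) x 48 mm high, origin at the centre of its underside; x points away from the robot, to the rear. Its front face is at x = -100 mm, 35 mm behind the lift point. With the jack square and its nose against this face, the saddle too is 35 mm before the face, so only its sideways place must be judged.
- bottle_a: Clear sample bottle with white cap, 60 mm diameter, 120 mm tall; origin under its centre. Leave alone.
- bottle_b: Glass sample bottle with white cap, 60 mm diameter, 120 mm tall; origin under its centre. Leave alone.
- jar: Amber jar with white lid, 68 mm diameter, 70 mm tall; origin under its centre. Leave alone.
- base_top (a point): Centre of the round white stage plate (108 mm) on top of the beige light base, 115 mm above the table. Light base: a flat case 185 x 220 x 52 mm, about 2.2 kg, lying over the plinth and hinged at the plinth's rear edge, so that its front can rise; its front face is 5 mm behind the plinth's.
Not all that is in view belongs to the job. What is meant by the jack is not blue or purple, and is the larger of those in its own colour.

How it is judged:
On the way, in this order (a step that is already met when the one before it is completed fails the run):
1. the jack's nose against the plinth (within 3 mm), square to it, with the saddle under the lift point (within 12 mm), handle up, light base down (horizontal distance between saddle_top and lift_point below 0.012 m and angle between the x axis of jack and the x axis of plinth, either way round below 0.15 rad and x of jack_nose in the frame of plinth above -0.103 m and value of joint jack_handle below 0.08 rad and height (world z) of lift_point below 0.068 m), for 0.1 s.
2. first stroke: handle fully down (over 0.28 rad) and the light base raised (value of joint jack_handle above 0.28 rad and height (world z) of lift_point above 0.076 m), for 0.1 s.
3. handle back up (under 0.06 rad) and the light base down (value of joint jack_handle below 0.06 rad and height (world z) of lift_point below 0.068 m), for 0.1 s.
At the end, for the whole second after the job is handed in: The fingers hold the jack's handle fully down (over 0.28 of 0.32 rad), the light base's front is raised (lift point over 76 mm high, from 66 mm) and carried by the jack alone, the saddle is within 15 mm of the lift point and the jack stands flat on the table (all of step 2 and horizontal distance between saddle_top and lift_point below 0.015 m and contact force between jack and plinth above 2 N and contact force between each of the arm, the fingers and plinth below 0.5 N and contact force between the fingers and jack above 1.5 N and angle between jack's own z axis and vertical below 0.06 rad and height (world z) of jack below 0.005 m); the arm keeps its last pose, push and grip.
It fails at once if a bottle or the jar was moved by more than 20 mm or tipped (distance of any of bottle_a, bottle_b, jar from where it was at the start of the episode above 0.02 m or angle between any of bottle_a, bottle_b, jar's own z axis and vertical above 0.3 rad).
It also fails if it takes over 61 s, if anything falls off the work surface, if the arm or the gripper's body presses on something with over 40 N, if the wrist force passes 120 N, or if a joint passes its speed limit or range.

## Working session

There is one attempt and no reset: what is moved stays moved. The work goes in short steps, Python scripts to look and compute and a tool call to move; the robot and the scene stay as the last step left them, time stands still between calls to the robot, and variables do not carry over. Pictures are saved under pics/ and viewed, at most 10 in all, crops included, and the job is handed in when it is done.

Besides the shell and the picture viewer there is one more tool, called after "Call:" as name(argument=value, ...), one argument or row to a line, values as JSON. apply_moves: Moves the arm, as the interface text tells. Its arguments: {"type":"object","properties":{"series":{"type":"array","items":{"type":"object","properties":{"x":{"type":"number"},"y":{"type":"number"},"z":{"type":"number"},"yaw":{"type":"number"}}}},"claw":{"type":"number"},"newtons":{"type":"number"}},"required":["series"]}

```bash
mkdir -p pics; cat > h.py <<'E'
import numpy as np, cv2
from plant import sense, viewer, ctrl, finder
def ray(ci,u,v):
    d=np.array([(u-ci['cx'])/ci['fx'],-(v-ci['cy'])/ci['fy'],-1.0]); return np.array(ci['eye']),np.array(ci['rotation'])@d
def atz(ci,u,v,z):
    e,d=ray(ci,u,v); return e+d*(z-e[2])/d[2]
def px(ci,p):
    c=np.array(ci['rotation']).T@(np.array(p)-np.array(ci['eye'])); return ci['cx']+ci['fx']*c[0]/-c[2], ci['cy']-ci['fy']*c[1]/-c[2]
def tri(obs):
    A=np.zeros((3,3));b=np.zeros(3)
    for ci,u,v in obs:
        e,d=ray(ci,u,v);d=d/np.linalg.norm(d);P=np.eye(3)-np.outer(d,d);A+=P;b+=P@e
    return np.linalg.solve(A,b)
def snap(n,f):
    ci=viewer.camera_info(n);im=viewer.capture(n);cv2.imwrite(f'pics/{f}.png',im[:,:,::-1]);return ci,im
E
python3 - <<'E'
from h import *
ims=[]
for n in ('scene','top'):
    ci,im=snap(n,n); ims.append(im)
    print(n,{k:np.round(v,3).tolist() for k,v in ci.items()} )
    for q in ('jack','lift_point','plinth','handle_pad','jack_grip','saddle_top','bottle_a','jar','base_top'):
        try: print(q,[(np.round(r['rect']).tolist(),round(r['p'],2)) for r in finder.boxes_of(n,q)[:4]])
        except Exception as e: print(q,e)
print(sense()['time'])
E
```

```text
scene {'fx': 394.124, 'fy': 394.124, 'cx': 254.472, 'cy': 192.358, 'eye': [1.068, 0.496, 1.096], 'rotation': [0.724, -0.001, 2.495]}
jack [([300.0, 140.0, 14.0, 42.0], 0.94), ([185.0, 104.0, 46.0, 27.0], 0.76), ([167.0, 238.0, 53.0, 28.0], 0.74), ([224.0, 157.0, 59.0, 50.0], 0.64)]
lift_point [([257.0, 258.0, 24.0, 21.0], 0.54)]
plinth [([184.0, 249.0, 103.0, 112.0], 0.78), ([239.0, 158.0, 41.0, 29.0], 0.6)]
handle_pad [([244.0, 158.0, 32.0, 26.0], 0.67), ([186.0, 239.0, 28.0, 9.0], 0.67)]
jack_grip [([180.0, 102.0, 52.0, 30.0], 0.84), ([169.0, 239.0, 52.0, 26.0], 0.68), ([224.0, 156.0, 59.0, 51.0], 0.58), ([298.0, 143.0, 15.0, 37.0], 0.57)]
saddle_top [([225.0, 156.0, 58.0, 54.0], 0.68), ([171.0, 238.0, 13.0, 8.0], 0.6), ([237.0, 184.0, 6.0, 4.0], 0.49)]
bottle_a [([308.0, 334.0, 28.0, 31.0], 0.85), ([368.0, 285.0, 26.0, 32.0], 0.8)]
jar [([193.0, 190.0, 20.0, 25.0], 0.73)]
base_top [([186.0, 252.0, 102.0, 97.0], 0.75)]
top {'fx': 352.613, 'fy': 352.613, 'cx': 256.911, 'cy': 191.717, 'eye': [0.341, -0.221, 1.252], 'rotation': [0.158, 0.001, -1.563]}
jack [([273.0, 182.0, 17.0, 61.0]
[... 176 characters left out ...]
2.0, 20.0, 59.0], 0.28), ([280.0, 141.0, 18.0, 22.0], 0.27)]
plinth []
handle_pad [([413.0, 208.0, 14.0, 43.0], 0.72), ([230.0, 110.0, 27.0, 21.0], 0.65), ([276.0, 198.0, 14.0, 38.0], 0.52), ([263.0, 273.0, 28.0, 26.0], 0.45)]
jack_grip [([399.0, 208.0, 29.0, 58.0], 0.79), ([229.0, 99.0, 44.0, 44.0], 0.74), ([269.0, 180.0, 19.0, 62.0], 0.7), ([252.0, 259.0, 42.0, 41.0], 0.59)]
saddle_top [([257.0, 107.0, 5.0, 6.0], 0.58), ([260.0, 265.0, 4.0, 5.0], 0.55), ([278.0, 184.0, 8.0, 12.0], 0.52), ([411.0, 252.0, 8.0, 14.0], 0.45)]
bottle_a [([97.0, 136.0, 32.0, 20.0], 0.8), ([140.0, 83.0, 71.0, 75.0], 0.39)]
jar []
base_top [([140.0, 83.0, 69.0, 74.0], 0.81), ([278.0, 195.0, 10.0, 40.0], 0.26)]
1.0
```

View pics/scene.png

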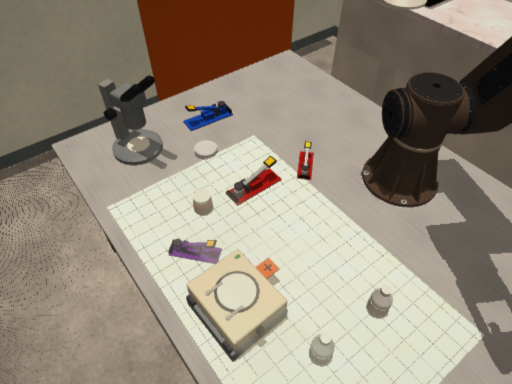

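View pics/top.png

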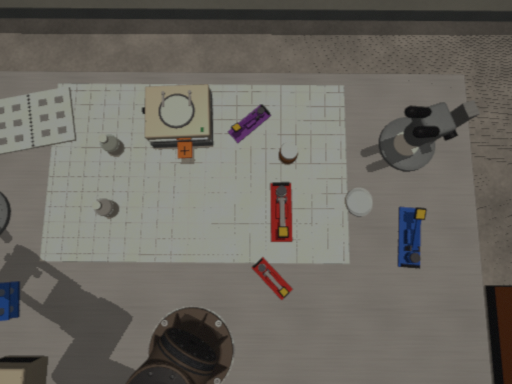

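The top view shows the large red jack at about (282,211), with its saddle at (282,187) and yellow pad at (283,233). The small red jack at (272,278) and the blue and purple ones are decoys. The orange lift pad is at (185,150), the bottles at (112,145) and (106,208), and the jar at (289,154). In the scene view the target jack is at (254,180) and the lift pad at (268,268).

```bash
cat >> h.py <<'E'
from scipy.spatial.transform import Rotation as Ro
def fix(ci):
    ci=dict(ci); r=np.array(ci['rotation'])
    if r.shape==(3,): ci['rotation']=Ro.from_euler('xyz',r).as_matrix()
    return ci
def blob(im,lo,hi,box):
    x,y,w,h=box; m=np.zeros(im.shape[:2],np.uint8); hsv=cv2.cvtColor(im,cv2.COLOR_RGB2HSV)
    m[y:y+h,x:x+w]=cv2.inRange(hsv,np.array(lo),np.array(hi))[y:y+h,x:x+w]; return m
E
python3 - <<'E'
from h import *
C={n:fix(viewer.camera_info(n)) for n in ('scene','top')}
I={n:cv2.imread(f'pics/{n}.png')[:,:,::-1].copy() for n in C}
w=fix(viewer.camera_info('wrist'));print(w['eye'],w['fx'])
def cen(m): 
    y,x=np.nonzero(m); return x.mean(),y.mean(),len(x)
Y=([20,120,80],[35,255,255]); O=([5,150,120],[16,255,255])
for nm,hs,b in (('yellow',Y,{'scene':(255,150,30,25),'top':(270,222,25,22)}),('orange',O,{'scene':(250,250,35,35),'top':(170,135,30,30)})):
    obs=[]
    for n in C:
        c=cen(blob(I[n],*hs,b[n])); print(nm,n,np.round(c,1)); obs.append((C[n],c[0]+.5,c[1]+.5))
    print(nm,tri(obs).round(4))
ci=C['top']
m=blob(I['top'],[0,150,60],[4,255,255],(262,172,40,75))|blob(I['top'],[172,150,60],[180,255,255],(262,172,40,75))
r=cv2.minAreaRect(np.argwhere(m)[:,::-1].astype(np.float32)); print('jack rect',r)
for p in cv2.boxPoints(r): print(atz(ci,p[0]+.5,p[1]+.5,.008).round(4))
m=blob(I['top'],[12,30,120],[32,140,255],(138,80,80,66)); m=cv2.morphologyEx(m,cv2.MORPH_OPEN,np.ones((5,5)));r=cv2.minAreaRect(np.argwhere(m)[:,::-1].astype(np.float32)); print('base',r)
for p in cv2.boxPoints(r): print(atz(ci,p[0]+.5,p[1]+.5,.1).round(4))
for nm,uv,z in (('bA',(107,144),.12),('bB',(101,207),.12),('jar',(289,149),.07),('bluepurp',(236,127),.06),('smallred',(272,278),.03)): print(nm,atz(ci,*uv,z).round(3))
print(sense()['time'],sense()['ee_rot'])
for k in ('scene',): cv2.imwrite('pics/x.png',cv2.resize(I[k][::1,:,::-1][150:350,150:350],(600,600),interpolation=cv2.INTER_CUBIC))
E
```

```text
[0.22252705 0.61419137 0.37449585] 310.98610778340714
yellow scene [269.5 160.7  57. ]
yellow top [283. 231.  80.]
yellow [ 0.3933 -0.3047  0.0861]
orange scene [266.6 268.5 176. ]
orange top [184.4 148.7 194. ]
orange [0.675  0.0347 0.0681]
jack rect ((280.9999694824219, 211.99998474121094), (19.999996185302734, 55.99999237060547), 0.0)
[ 0.367  -0.2701  0.008 ]
[ 0.5658 -0.2699  0.008 ]
[ 0.5663 -0.3415  0.008 ]
[ 0.3675 -0.3399  0.008 ]
base ((176.020751953125, 110.0191650390625), (51.11912536621094, 64.06876373291016), 87.70938873291016)
[0.8927 0.1787 0.1   ]
[ 0.9037 -0.0435  0.1   ]
[ 0.7192 -0.0558  0.1   ]
[0.7086 0.1611 0.1   ]
bA [0.678 0.281 0.12 ]
bB [0.468 0.285 0.12 ]
jar [ 0.68  -0.328  0.07 ]
bluepurp [ 0.761 -0.143  0.06 ]
smallred [ 0.241 -0.271  0.03 ]
1.0 [ 3.14156816e+00 -7.17759234e-06  2.67680404e+00]
```

Call:
apply_moves(
  series=[
    {"x":10.3,"y":-17.7,"z":3.3,"yaw":0.46},
    {"x":10.3,"y":-17.7,"z":3.3,"yaw":0.46},
    {"x":10.3,"y":-17.7,"z":3.3,"yaw":0.46},
    {"x":10.3,"y":-17.7,"z":3.3,"yaw":0.46},
    {"x":10.3,"y":-17.7,"z":3.3,"yaw":0.46},
    {"x":10.3,"y":-17.7,"z":3.3,"yaw":0.46},
    {"x":10.3,"y":-17.7,"z":3.3,"yaw":0.46},
    {"x":10.3,"y":-17.7,"z":3.3,"yaw":0.46},
  ],
  claw=1,
)

```text
time: 1.8
position: [0.4867, 0.245, 0.3129]
ee_rot: [3.141, 0.001, 3.137]
force: [0.7, 0.1, -0.3]
gripper_width: 0.0854
gripper_force: 0.0
```

Call:
apply_moves(
  series=[
    {"x":3.8,"y":-6.5,"z":1.2},
    {"x":3.8,"y":-6.5,"z":1.2},
    {"x":3.8,"y":-6.5,"z":1.2},
    {"x":3.8,"y":-6.5,"z":1.2},
    {"x":3.8,"y":-6.5,"z":1.2},
    {"x":3.8,"y":-6.5,"z":1.2},
    {"x":3.8,"y":-6.5,"z":1.2},
    {"x":3.8,"y":-6.5,"z":1.2},
  ],
)

```text
schema error: expected keys x, y, z, yaw
```

```bash
python3 - <<'E'
from h import *
ci,im=snap('wrist','w1'); ci=fix(ci); np.savez('pics/w1.npz',**{k:np.array(ci[k]) for k in('fx','fy','cx','cy','eye','rotation')})
print(ci['eye'],(ci['rotation']).round(3).tolist(),sense()['position'],sense()['ee_rot'])
print(px(ci,(0.675,.035,.07)),px(ci,(.47,-.306,.03)))
print([k for k in viewer.camera_info('wrist')])
E
```

```text
[0.40980129 0.24437652 0.43738454] [[0.003, -0.955, -0.298], [1.0, 0.003, 0.001], [0.0, -0.298, 0.955]] [0.49046775 0.23965009 0.31415565] [-3.1399441   0.00339233  3.13485945]
(np.float64(100.34775173158695), np.float64(297.2624285666734)) (np.float64(-168.99896367320832), np.float64(145.42040051876785))
['fx', 'fy', 'cx', 'cy', 'eye', 'rotation']
```

View pics/w1.png

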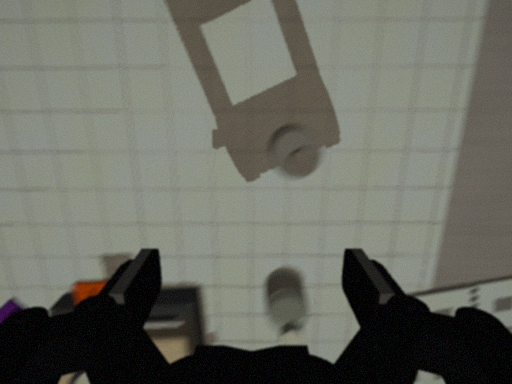

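The wrist view shows the bottles at (295,150) and (285,295) and the orange pad cut off at (90,290). Image down is world +x, so the arm has to go further out.

Call:
apply_moves(
  series=[
    {"x":6.7,"y":-7,"z":0.5,"yaw":0},
    {"x":6.7,"y":-7,"z":0.5,"yaw":0},
    {"x":6.7,"y":-7,"z":0.5,"yaw":0},
    {"x":6.7,"y":-7,"z":0.5,"yaw":0},
    {"x":6.7,"y":-7,"z":0.5,"yaw":0},
    {"x":6.7,"y":-7,"z":0.5,"yaw":0},
    {"x":6.7,"y":-7,"z":0.5,"yaw":0},
    {"x":6.7,"y":-7,"z":0.5,"yaw":0},
  ],
)

```text
time: 2.65
position: [0.6872, 0.036, 0.3267]
ee_rot: [3.141, -0.001, 3.135]
force: [0.1, 1.3, -0.1]
gripper_width: 0.0851
gripper_force: 0.0
```

```bash
cat >> h.py <<'E'
def wsnap(f):
    ci=fix(viewer.camera_info('wrist')); im=viewer.capture('wrist'); cv2.imwrite(f'pics/{f}.png',im[:,:,::-1])
    np.savez(f'pics/{f}.npz',**{k:np.array(ci[k]) for k in('fx','fy','cx','cy','eye','rotation')}); return ci,im
def wload(f):
    return dict(np.load(f'pics/{f}.npz')), cv2.imread(f'pics/{f}.png')[:,:,::-1].copy()
E
python3 - <<'E'
from h import *
viewer.capture('wrist')
ci,im=wsnap('w2'); print(sense()['position'],sense()['joint_vel'].round(3) if hasattr(sense()['joint_vel'],'round') else '',px(ci,(0.675,.035,.07)))
E
```

```text
[0.68640462 0.03742201 0.32719709] [ 0.011 -0.011  0.003 -0.001 -0.    -0.001] (np.float64(250.24608128729022), np.float64(151.44374933588261))
```

View pics/w2.png

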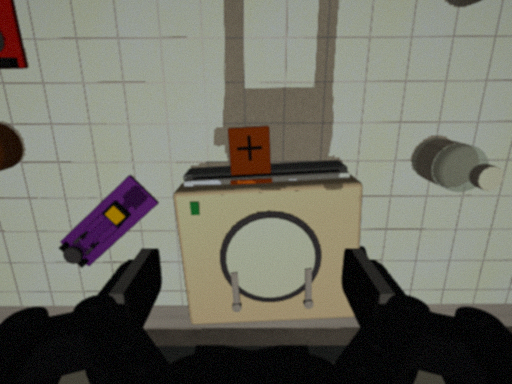

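The orange pad's cross is at (249,148). The case's front edge runs from (176,190) to (360,178), with the dark rail and plinth front above it. The purple decoy is at (110,220).

```bash
python3 - <<'E'
from h import *
ci,im=wload('w2')
hsv=cv2.cvtColor(im,cv2.COLOR_RGB2HSV)
m=blob(im,[4,150,60],[16,255,255],(215,115,70,62)); m=cv2.morphologyEx(m,cv2.MORPH_CLOSE,np.ones((7,7)))
c,_=cv2.findContours(m,0,2); c=max(c,key=cv2.contourArea); r=cv2.minAreaRect(c); print('orange',r)
for p in cv2.boxPoints(r): print(atz(ci,p[0]+.0,p[1]+.0,.074).round(4))
# cross
g=im[130:166,235:265].astype(int).sum(2); 
M=(g<110).astype(np.uint8); y,x=np.nonzero(M); print('cross',x.mean()+235,y.mean()+130,len(x)); u,v=x.mean()+235,y.mean()+130
print('lift',atz(ci,u,v,.074).round(4))
# case top front edge & sides at z=.1
b=cv2.inRange(hsv,np.array([10,40,120]),np.array([35,160,255])); 
pts=[]
for u in range(200,340,4):
    col=b[170:220,u]; i=np.argmax([col[k:k+6].sum() for k in range(44)]) if col.any() else None
    k=next((k for k in range(44) if (col[k:k+6]>0).all()),None)
    if k is not None: pts.append(atz(ci,u,170+k-.5,.1)[:2])
pts=np.array(pts); vx,vy,x0,y0=cv2.fitLine(pts.astype(np.float32),cv2.DIST_HUBER,0,.01,.01).ravel(); print('front yaw',np.arctan2(-vx*np.sign(vy),abs(vy)),x0,y0,len(pts))
L=[];R=[]
for v in range(210,300,4):
    xs=np.nonzero(b[v,150:390])[0]+150; L.append(atz(ci,xs[0]-.5,v,.1)[:2]);R.append(atz(ci,xs[-1]+.5,v,.1)[:2])
for n,P in(('L',L),('R',R)):
    vx,vy,x0,y0=cv2.fitLine(np.array(P,np.float32),cv2.DIST_HUBER,0,.01,.01).ravel(); print(n,'yaw',np.arctan(vy/vx),x0,y0)
# plinth front: gray profile
print(im[150:200:2,300].astype(int).sum(1).tolist()); print(im[150:200:2,215].astype(int).sum(1).tolist())
for z in(.048,0): print(z,[px(ci,(.705,yy,z)) for yy in(-.05,.13)])
cv2.imwrite('pics/c2.png',cv2.resize(im[110:210,160:380,::-1],(792,360),interpolation=cv2.INTER_CUBIC))
E
```

```text
orange ((249.26846313476562, 150.2957305908203), (47.03322982788086, 40.2963752746582), 86.42366790771484)
[0.6462 0.0082 0.074 ]
[0.6434 0.0562 0.074 ]
[0.7008 0.0605 0.074 ]
[0.7038 0.0104 0.074 ]
cross 249.06060606060606 147.5909090909091 198
lift [0.6696 0.0336 0.074 ]
front yaw 0.047522385 0.7138692 0.051027644 35
L yaw 0.046927825 0.8012068 -0.0532012
R yaw -0.18646826 0.8013791 0.15902922
[282, 295, 291, 308, 293, 260, 129, 82, 76, 97, 131, 35, 147, 279, 289, 199, 144, 161, 279, 360, 405, 431, 435, 436, 418]
[470, 473, 469, 470, 478, 453, 285, 294, 197, 64, 64, 92, 114, 81, 116, 405, 504, 350, 154, 158, 244, 360, 427, 427, 433]
0.048 [(np.float64(186.49822710824665), np.float64(171.33224695736504)), (np.float64(321.8584694060198), np.float64(170.77850505369605))]
0 [(np.float64(192.9459217369589), np.float64(163.8359827207084)), (np.float64(314.79914247852713), np.float64(163.33480125999913))]
```

View pics/c2.png

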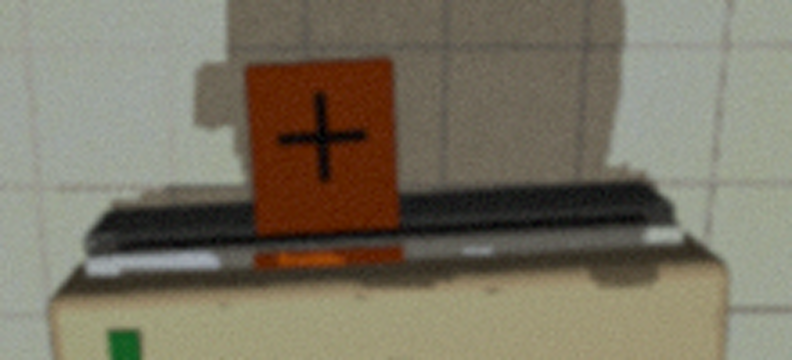

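The crop shows the pad cross clearly, about (249,148) in the full image. That gives a lift point of (0.670, 0.034) and a plinth yaw of about 0.05. Next is the jack.

Call:
apply_moves(
  series=[
    {"x":-5.6,"y":-11.3,"z":-1,"yaw":0},
    {"x":-5.6,"y":-11.3,"z":-1,"yaw":0},
    {"x":-5.6,"y":-11.3,"z":-1,"yaw":0},
    {"x":-5.6,"y":-11.3,"z":-1,"yaw":0},
    {"x":-5.6,"y":-11.3,"z":-1,"yaw":0},
    {"x":-5.6,"y":-11.3,"z":-1,"yaw":0},
    {"x":-5.6,"y":-11.3,"z":-1,"yaw":0},
    {"x":-5.6,"y":-11.3,"z":-1,"yaw":0},
  ],
)

```text
time: 3.55
position: [0.5172, -0.3035, 0.2976]
ee_rot: [-3.141, -0.0, 3.137]
force: [-1.0, 0.2, 0.1]
gripper_width: 0.0851
gripper_force: 0.0
```

```bash
python3 - <<'E'
from h import *
for _ in range(6): viewer.capture('wrist')
ci,im=wsnap('w3'); print(sense()['position'],sense()['ee_rot'])
hsv=cv2.cvtColor(im,cv2.COLOR_RGB2HSV)
m=cv2.inRange(hsv,np.array([0,140,40]),np.array([5,255,255]))|cv2.inRange(hsv,np.array([172,140,40]),np.array([180,255,255]))
c,_=cv2.findContours(m,0,2)
for k in c:
    if cv2.contourArea(k)>400:
        r=cv2.minAreaRect(k); print(r); print([atz(ci,*p,.008).round(4).tolist() for p in cv2.boxPoints(r)])
for q in('jack','saddle_top','handle_pad'): print(q,[(r['rect'],r['p']) for r in finder.boxes_of('wrist',q)[:3]])
print(sense()['time'])
E
```

```text
[ 0.51960653 -0.30075711  0.29761135] [3.14153250e+00 3.30579724e-04 3.13857224e+00]
((232.08082580566406, 109.63816833496094), (164.2831573486328, 21.635040283203125), 87.43623352050781)
[[0.3651, -0.3415, 0.008], [0.3641, -0.3156, 0.008], [0.5695, -0.3082, 0.008], [0.5708, -0.3383, 0.008]]
((268.0, 109.5), (165.0, 22.0), 90.0)
[[0.3641, -0.2943, 0.008], [0.3641, -0.268, 0.008], [0.5707, -0.263, 0.008], [0.5707, -0.2936, 0.008]]
jack [([273.1, 288.7, 85.5, 66.7], 0.89), ([216.1, 17.0, 67.6, 178.2], 0.82)]
saddle_top [([237.4, 166.3, 26.9, 28.7], 0.8)]
handle_pad [([310.1, 326.6, 47.7, 27.0], 0.74), ([231.8, 20.3, 37.7, 137.3], 0.55)]
4.05
```

View pics/w3.png

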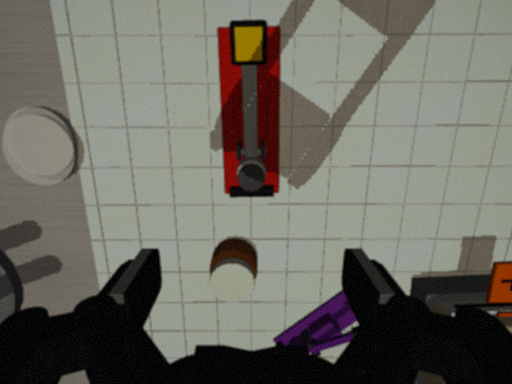

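The jack lies under the camera with its saddle at (251,177) and yellow pad at (249,43). Its origin comes out at about (0.469, -0.303) with yaw 0.02. The jar, at (233,265), is clear ahead of the nose.

Call:
apply_moves(
  series=[
    {"x":-1.69,"y":-0.07,"z":0,"yaw":0.02},
    {"x":-1.69,"y":-0.07,"z":-1.5,"yaw":0.02},
    {"x":-1.69,"y":-0.07,"z":-3,"yaw":0.02},
    {"x":-1.69,"y":-0.07,"z":-4.5,"yaw":0.02},
    {"x":-1.69,"y":-0.07,"z":-5.5,"yaw":0.02},
    {"x":-1.69,"y":-0.07,"z":-5.5,"yaw":0.02},
    {"x":-1.69,"y":-0.07,"z":-5.5,"yaw":0.02},
  ],
)

```text
time: 4.75
position: [0.4687, -0.3041, 0.1329]
ee_rot: [3.141, -0.0, -3.126]
force: [0.6, -0.3, 0.4]
gripper_width: 0.0853
gripper_force: 0.0
```

Call:
apply_moves(
  series=[
    {"x":0,"y":0.03,"z":-0.8,"yaw":0},
    {"x":0,"y":0.03,"z":-1.6,"yaw":0},
    {"x":0,"y":0.03,"z":-2.3,"yaw":0},
    {"x":0,"y":0.03,"z":-2.8,"yaw":0},
    {"x":0,"y":0.03,"z":-3.1,"yaw":0},
    {"x":0,"y":0.03,"z":-3.1,"yaw":0},
    {"x":0,"y":0.03,"z":-3.1,"yaw":0},
  ],
)

```text
time: 5.45
position: [0.4691, -0.3039, 0.0406]
ee_rot: [-3.141, 0.001, -3.126]
force: [0.1, 0.3, 0.2]
gripper_width: 0.0853
gripper_force: 0.0
```

Call:
apply_moves(
  series=[
    {"x":0,"y":0,"z":0,"yaw":0},
    {"x":0,"y":0,"z":0,"yaw":0},
    {"x":0,"y":0,"z":0,"yaw":0},
    {"x":0,"y":0,"z":0,"yaw":0},
    {"x":0,"y":0,"z":0,"yaw":0},
    {"x":0,"y":0,"z":0,"yaw":0},
    {"x":0,"y":0,"z":0,"yaw":0},
    {"x":0,"y":0,"z":0,"yaw":0},
  ],
  claw=0,
  newtons=70,
)

```text
time: 6.25
position: [0.4684, -0.3034, 0.0402]
ee_rot: [-3.141, 0.0, -3.126]
force: [-1.8, 3.6, 14.6]
gripper_width: 0.0402
gripper_force: 70.4
```

Call:
apply_moves(
  series=[
    {"x":0,"y":0,"z":0.2,"yaw":0},
    {"x":0,"y":0,"z":0.4,"yaw":0},
    {"x":0,"y":0,"z":0.6,"yaw":0},
    {"x":0,"y":0,"z":0.6,"yaw":0},
    {"x":0,"y":0,"z":0.6,"yaw":0},
  ],
)

```text
time: 6.75
position: [0.4684, -0.3034, 0.0575]
ee_rot: [-3.141, 0.0, -3.126]
force: [0.5, -0.9, -9.4]
gripper_width: 0.0403
gripper_force: 74.3
```

Call:
apply_moves(
  series=[
    {"x":0.2,"y":0.7,"z":0,"yaw":0.01},
    {"x":0.5,"y":1.8,"z":0,"yaw":0.02},
    {"x":0.8,"y":3,"z":0,"yaw":0.034},
    {"x":1.1,"y":4.2,"z":0,"yaw":0.034},
    {"x":1.4,"y":5.4,"z":0,"yaw":0.034},
    {"x":1.7,"y":6.6,"z":0,"yaw":0.034},
    {"x":2,"y":7.8,"z":0,"yaw":0.034},
    {"x":2.2,"y":9,"z":0,"yaw":0.034},
  ],
)

```text
time: 7.55
position: [0.5348, -0.0319, 0.0571]
ee_rot: [-3.142, 0.0, -3.092]
force: [0.7, -0.2, -10.0]
gripper_width: 0.0404
gripper_force: 74.3
```

Call:
apply_moves(
  series=[
    {"x":0.1,"y":1,"z":0,"yaw":0},
    {"x":0.19,"y":1.7,"z":0,"yaw":0},
    {"x":0.19,"y":2,"z":0,"yaw":0},
    {"x":0.19,"y":2,"z":0,"yaw":0},
    {"x":0.19,"y":2,"z":0,"yaw":0},
  ],
)

```text
time: 8.05
position: [0.5398, 0.0262, 0.0572]
ee_rot: [-3.141, -0.0, -3.092]
force: [0.6, -1.0, -9.1]
gripper_width: 0.0401
gripper_force: 74.4
```

```bash
python3 - <<'E'
from h import *
ci,im=snap('top','top2');print(sense()['position'],sense()['ee_rot'],sense()['force'])
ci,im=wsnap('w4')
E
```

```text
[0.5398582  0.02584666 0.05722126] [-3.14149613e+00 -3.50629618e-04 -3.09283446e+00] [ 0.20915963  0.0129732  -9.03777282]
```

View pics/w4.png

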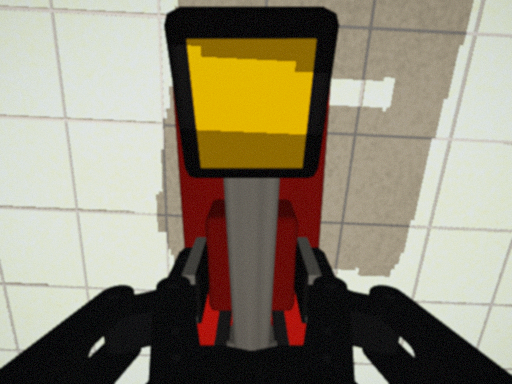

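The jack is held square in the fingers, with the handle centred at column 252 and the yellow pad at (250,105). Next: lower it and slide in.

Call:
apply_moves(
  series=[
    {"x":0,"y":0.03,"z":-0.3,"yaw":0},
    {"x":0,"y":0.03,"z":-0.55,"yaw":0},
    {"x":0,"y":0.03,"z":-0.55,"yaw":0},
    {"x":0.4,"y":0.05,"z":-0.55,"yaw":0},
    {"x":0.8,"y":0.07,"z":-0.55,"yaw":0},
    {"x":1.2,"y":0.09,"z":-0.55,"yaw":0},
    {"x":1.5,"y":0.11,"z":-0.55,"yaw":0},
    {"x":1.5,"y":0.11,"z":-0.55,"yaw":0},
  ],
)

```text
time: 8.95
position: [0.587, 0.03, 0.0409]
ee_rot: [-3.141, 0.002, -3.092]
force: [0.9, -0.0, -9.6]
gripper_width: 0.0403
gripper_force: 76.5
```

Call:
apply_moves(
  series=[
    {"x":0,"y":0,"z":-0.05,"yaw":0},
    {"x":0,"y":0,"z":-0.05,"yaw":0},
    {"x":0,"y":0,"z":-0.05,"yaw":0},
  ],
)

```text
time: 9.25
position: [0.5849, 0.0299, 0.0395]
ee_rot: [-3.142, 0.0, -3.092]
force: [1.2, 1.5, -6.9]
gripper_width: 0.0404
gripper_force: 77.0
```

Call:
apply_moves(
  series=[
    {"x":0.1,"y":0,"z":0,"yaw":0},
    {"x":0.2,"y":0.01,"z":0,"yaw":0},
    {"x":0.3,"y":0.01,"z":0,"yaw":0},
    {"x":0.3,"y":0.01,"z":0,"yaw":0},
  ],
)

```text
time: 9.65
position: [0.5927, 0.0302, 0.0395]
ee_rot: [3.142, -0.002, -3.092]
force: [-5.8, 0.9, 4.6]
gripper_width: 0.0399
gripper_force: 78.2
```

Call:
apply_moves(
  series=[
    {"x":0.06,"y":0,"z":0,"yaw":0},
    {"x":0.12,"y":0.01,"z":0,"yaw":0},
    {"x":0.12,"y":0.01,"z":0,"yaw":0},
  ],
)

```text
time: 9.95
position: [0.5958, 0.0304, 0.0395]
ee_rot: [3.142, -0.003, -3.092]
force: [-8.7, -1.0, 6.1]
gripper_width: 0.0402
gripper_force: 78.4
```

Call:
apply_moves(
  series=[
    {"x":0.06,"y":0,"z":0,"yaw":0},
    {"x":0.12,"y":0.01,"z":0,"yaw":0},
    {"x":0.12,"y":0.01,"z":0,"yaw":0},
  ],
)

```text
time: 10.25
position: [0.5995, 0.0307, 0.0395]
ee_rot: [3.142, -0.003, -3.092]
force: [-8.0, -0.6, 5.8]
gripper_width: 0.0402
gripper_force: 78.3
```

Call:
apply_moves(
  series=[
    {"x":0.05,"y":0,"z":0,"yaw":0},
    {"x":0.1,"y":0.005,"z":0,"yaw":0},
    {"x":0.1,"y":0.005,"z":0,"yaw":0},
  ],
)

```text
time: 10.55
position: [0.6007, 0.0308, 0.0395]
ee_rot: [3.141, -0.006, -3.092]
force: [-17.4, -2.4, 15.9]
gripper_width: 0.0402
gripper_force: 79.5
```

Call:
apply_moves(
  series=[
    {"x":0.05,"y":0,"z":0,"yaw":0},
    {"x":0.1,"y":0.005,"z":0,"yaw":0},
    {"x":0.1,"y":0.005,"z":0,"yaw":0},
  ],
)

```text
time: 10.85
position: [0.6008, 0.0308, 0.0394]
ee_rot: [3.141, -0.012, -3.092]
force: [-34.2, -4.2, 32.1]
gripper_width: 0.04
gripper_force: 81.4
```

Call:
apply_moves(
  series=[
    {"x":-0.08,"y":0,"z":0.02,"yaw":0},
    {"x":-0.08,"y":0,"z":0.03,"yaw":0},
    {"x":-0.08,"y":0,"z":0.03,"yaw":0},
  ],
)

```text
time: 11.15
position: [0.6007, 0.0308, 0.0395]
ee_rot: [3.142, -0.008, -3.092]
force: [-15.8, -3.0, 1.0]
gripper_width: 0.0402
gripper_force: 77.8
```

Call:
apply_moves(
  series=[
    {"x":0,"y":0,"z":0,"yaw":0},
    {"x":0,"y":0,"z":0,"yaw":0},
    {"x":0,"y":0,"z":0,"yaw":0},
    {"x":0,"y":0,"z":0,"yaw":0},
    {"x":0,"y":0,"z":0,"yaw":0},
  ],
  claw=0.85,
)

```text
time: 11.65
position: [0.6051, 0.0311, 0.0404]
ee_rot: [-3.142, 0.0, -3.092]
force: [0.6, -0.7, -0.6]
gripper_width: 0.073
gripper_force: 0.0
```

Call:
apply_moves(
  series=[
    {"x":0,"y":0,"z":0.6,"yaw":0},
    {"x":0,"y":0,"z":1.5,"yaw":0},
    {"x":0,"y":0,"z":2.5,"yaw":0},
    {"x":-1,"y":0,"z":3.5,"yaw":0},
    {"x":-2.4,"y":-0.14,"z":4,"yaw":0},
    {"x":-2.7,"y":-0.14,"z":4,"yaw":0},
    {"x":-2.7,"y":-0.14,"z":4,"yaw":0},
  ],
  claw=0.85,
)

```text
time: 12.35
position: [0.5228, 0.0269, 0.1609]
ee_rot: [-3.142, 0.0, -3.093]
force: [0.5, -0.0, -0.5]
gripper_width: 0.0727
gripper_force: 0.0
```

```bash
python3 - <<'E'
from h import *
ci,im=wsnap('w5');print(sense()['position'],sense()['ee_rot'],sense()['force'])
c2,t=snap('top','top3');s,si=snap('scene','scene3')
a=cv2.resize(t[120:240,130:280],(400,320),interpolation=cv2.INTER_CUBIC);b=cv2.resize(im,(400,300));
cv2.imwrite('pics/m5.png',np.vstack([np.hstack([a[:300],b]),np.hstack([cv2.resize(si[200:320,200:360],(400,300)),np.zeros((300,400,3),np.uint8)])])[:,:,::-1])
E
```

```text
[0.52417349 0.02687725 0.16062783] [-3.14153330e+00  1.07129410e-03 -3.09243491e+00] [-0.09857257  0.70994649 -0.7097124 ]
```

View pics/m5.png

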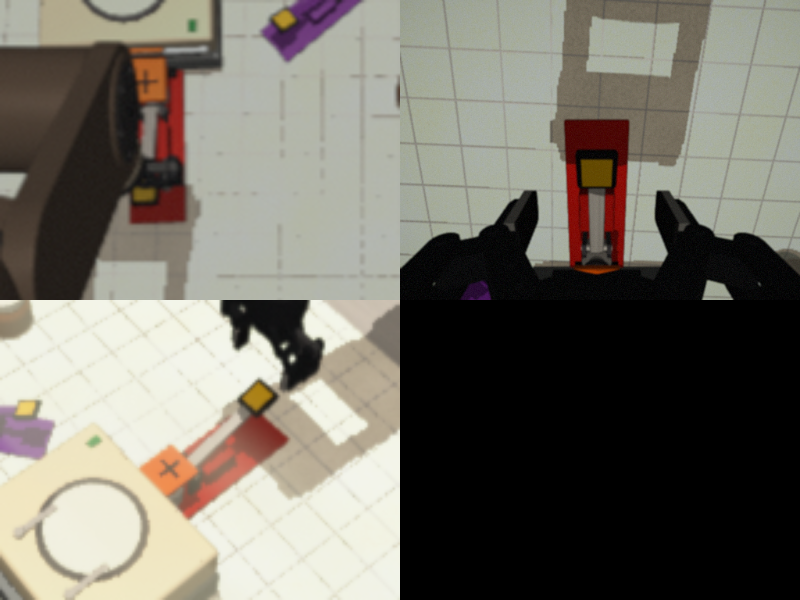

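The montage shows the jack under the orange pad with its handle up. The base plate's rear edge in the wrist view is near (725–805,155) in full-size pixels. I'll check its place numerically.

```bash
python3 - <<'E'
from h import *
ci,im=wload('w5'); hsv=cv2.cvtColor(im,cv2.COLOR_RGB2HSV)
m=cv2.inRange(hsv,np.array([0,140,40]),np.array([6,255,255]))|cv2.inRange(hsv,np.array([172,140,40]),np.array([180,255,255]))
m[:, :180]=0;m[:,340:]=0;m[338:]=0
L=[];R=[]
for v in range(165,300,4):
    xs=np.nonzero(m[v])[0]
    L.append(atz(ci,xs[0]-.5,v,.008)[:2]);R.append(atz(ci,xs[-1]+.5,v,.008)[:2])
out=[]
for P in(L,R):
    vx,vy,x0,y0=cv2.fitLine(np.array(P,np.float32),cv2.DIST_HUBER,0,.01,.01).ravel(); out.append((vy/vx,y0+vy/vx*(.6-x0)));print('yaw',vy/vx,'y at .6',out[-1][1])
ys=[np.nonzero(m[:,u])[0][0] for u in range(225,285,4)]; print('rear x',[atz(ci,u,np.median(ys)-.5,.008)[0].round(4) for u in (225,285)])
yl=blob(im,[20,120,60],[35,255,255],(200,170,110,80)); y,x=np.nonzero(yl); print('pad',atz(ci,x.mean(),y.mean(),.09).round(4), sense()['time'])
E
```

```text
yaw 0.050718218 y at .6 -0.0068824026
yaw 0.048554372 y at .6 0.067107916
rear x [np.float64(0.4967), np.float64(0.494)]
pad [0.5267 0.0264 0.09  ] 12.5
```

The jack is square (yaw 0.05), with its origin at about (0.600, 0.030), as wanted. Next: close the fingers and press the pad.

Call:
apply_moves(
  series=[
    {"x":-0.14,"y":-0.03,"z":0,"yaw":0},
    {"x":-0.14,"y":-0.03,"z":0,"yaw":0},
    {"x":-0.14,"y":-0.03,"z":0,"yaw":0},
    {"x":-0.14,"y":-0.03,"z":0,"yaw":0},
    {"x":-0.14,"y":-0.03,"z":0,"yaw":0},
    {"x":-0.14,"y":-0.03,"z":-0.5,"yaw":0},
    {"x":-0.14,"y":-0.03,"z":-1,"yaw":0},
    {"x":-0.14,"y":-0.03,"z":-1.3,"yaw":0},
  ],
  claw=0,
)

```text
time: 13.3
position: [0.5193, 0.026, 0.1204]
ee_rot: [3.142, -0.001, -3.092]
force: [-0.1, 0.9, 0.4]
gripper_width: 0.0001
gripper_force: 0.0
```

Call:
apply_moves(
  series=[
    {"x":0,"y":0,"z":-0.2,"yaw":0},
    {"x":0,"y":0,"z":-0.4,"yaw":0},
    {"x":0,"y":0,"z":-0.6,"yaw":0},
    {"x":0,"y":0,"z":-0.8,"yaw":0},
    {"x":0,"y":0,"z":-1,"yaw":0},
    {"x":0,"y":0,"z":-1,"yaw":0},
  ],
)

```text
time: 13.9
position: [0.5193, 0.026, 0.0907]
ee_rot: [3.142, -0.001, -3.092]
force: [-3.9, 0.5, 9.9]
gripper_width: -0.0001
gripper_force: 4.3
```

Call:
apply_moves(
  series=[
    {"x":0,"y":0,"z":-0.2,"yaw":0},
    {"x":0,"y":0,"z":-0.4,"yaw":0},
    {"x":0,"y":0,"z":-0.55,"yaw":0},
    {"x":0,"y":0,"z":-0.65,"yaw":0},
    {"x":0,"y":0,"z":-0.72,"yaw":0},
    {"x":0,"y":0,"z":-0.72,"yaw":0},
    {"x":0,"y":0,"z":-0.72,"yaw":0},
  ],
)

```text
time: 14.6
position: [0.5184, 0.026, 0.07]
ee_rot: [3.142, -0.002, -3.092]
force: [-11.0, -0.4, 23.6]
gripper_width: -0.0001
gripper_force: 11.8
```

```bash
python3 - <<'E'
from h import *
s=fix(viewer.camera_info('scene'))
for f in('scene3','new'):
    im=viewer.capture('scene') if f=='new' else cv2.imread('pics/scene3.png')[:,:,::-1].copy()
    m=blob(im,[5,150,120],[16,255,255],(250,245,35,40)); y,x=np.nonzero(m); print(f,x.mean(),y.mean(),len(x))
for z in(.074,.090): print(px(s,(.67,.0336,z)))
print(sense()['force'],sense()['position'])
E
```

```text
scene3 266.93854748603354 268.53072625698326 179
new 265.98275862068965 266.86206896551727 174
(np.float64(267.30248281038394), np.float64(266.6853043290792))
(np.float64(267.443596667571), np.float64(263.84618036847775))
[-10.72628277  -0.32580362  24.1556197 ] [0.51837364 0.02596055 0.07001324]
```

Call:
apply_moves(
  series=[
    {"x":0,"y":0,"z":0.3,"yaw":0},
    {"x":0,"y":0,"z":0.6,"yaw":0},
    {"x":0,"y":0,"z":0.9,"yaw":0},
    {"x":0,"y":0,"z":1.3,"yaw":0},
    {"x":0,"y":0,"z":1.8,"yaw":0},
    {"x":0,"y":0,"z":2,"yaw":0},
    {"x":0,"y":0,"z":2,"yaw":0},
    {"x":0,"y":0,"z":2,"yaw":0},
  ],
)

```text
time: 15.45
position: [0.5194, 0.026, 0.1293]
ee_rot: [3.142, -0.0, -3.092]
force: [0.9, 0.8, -0.1]
gripper_width: -0.0002
gripper_force: 0.0
```

```bash
python3 - <<'E'
from h import *
for i in range(6):
    im=viewer.capture('scene')
m=blob(im,[5,150,120],[16,255,255],(250,245,35,40)); y,x=np.nonzero(m); print(x.mean(),y.mean(),len(x))
c,w=wsnap('w6'); print(sense()['position'])
yl=blob(w,[20,120,60],[35,255,255],(180,0,150,300)); y,x=np.nonzero(yl); print(len(x),x.mean(),y.min(),y.max(), [px(c,(.5267+d,.0264,.09)) for d in(-.015,.015)])
s,si=snap('scene','scene6'); cv2.imwrite('pics/m6.png',np.hstack([cv2.resize(si[200:320,200:360],(400,300)),cv2.resize(w,(400,300))])[:,:,::-1])
E
```

```text
266.967032967033 268.4065934065934 182
[0.51946737 0.02598459 0.12933079]
513 253.42690058479533 229 245 [(np.float64(253.95999344781845), np.float64(223.4023892177053)), (np.float64(251.30005351535885), np.float64(269.8219659579166))]
```

View pics/m6.png

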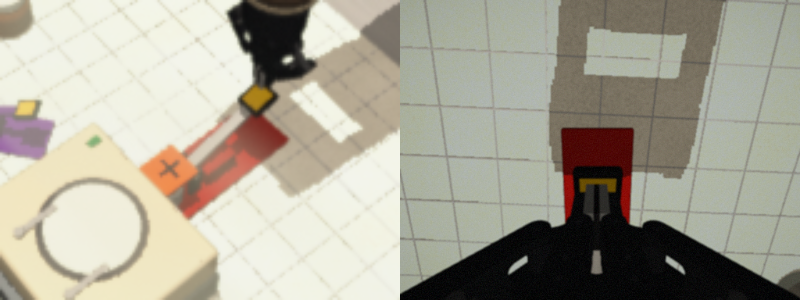

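The handle is back up, the light base is down, the jack has not moved, and the fingertips sit centred over the yellow pad. Now for the final press.

Call:
apply_moves(
  series=[
    {"x":0,"y":0,"z":-0.4,"yaw":0},
    {"x":0,"y":0,"z":-0.7,"yaw":0},
    {"x":0,"y":0,"z":-0.95,"yaw":0},
    {"x":0,"y":0,"z":-1.2,"yaw":0},
    {"x":0,"y":0,"z":-1.45,"yaw":0},
    {"x":0,"y":0,"z":-1.7,"yaw":0},
    {"x":0,"y":0,"z":-1.9,"yaw":0},
    {"x":0,"y":0,"z":-2.02,"yaw":0},
  ],
)

```text
time: 16.65
position: [0.5181, 0.026, 0.0685]
ee_rot: [3.141, -0.003, -3.092]
force: [-15.9, -1.1, 53.4]
gripper_width: -0.0001
gripper_force: 26.9
```

Call:
apply_moves(
  series=[
    {"x":0,"y":0,"z":0,"yaw":0},
    {"x":0,"y":0,"z":0,"yaw":0},
    {"x":0,"y":0,"z":0,"yaw":0},
    {"x":0,"y":0,"z":0,"yaw":0},
  ],
)

```text
time: 17.05
position: [0.5181, 0.026, 0.0694]
ee_rot: [3.142, -0.002, -3.092]
force: [-12.4, -1.7, 34.1]
gripper_width: 0.0002
gripper_force: 17.5
```

```bash
python3 - <<'E'
from h import *
im=viewer.capture('scene'); cv2.imwrite('pics/s7.png',cv2.resize(im[200:320,200:360],(800,600),interpolation=cv2.INTER_CUBIC)[:,:,::-1])
a=cv2.imread('pics/scene6.png')[:,:,::-1]
g=lambda i:cv2.cvtColor(i.copy(),cv2.COLOR_RGB2GRAY)[262:280,258:278].astype(np.float32)
print('shift',cv2.phaseCorrelate(g(a),g(im)),sense()['force'],sense()['position'])
E
```

```text
shift ((-0.18049930529209313, -1.9289426960384848), 0.6057953880892859) [-12.84890542  -1.0867592   35.17516061] [0.51813084 0.02598139 0.06941184]
```

View pics/s7.png

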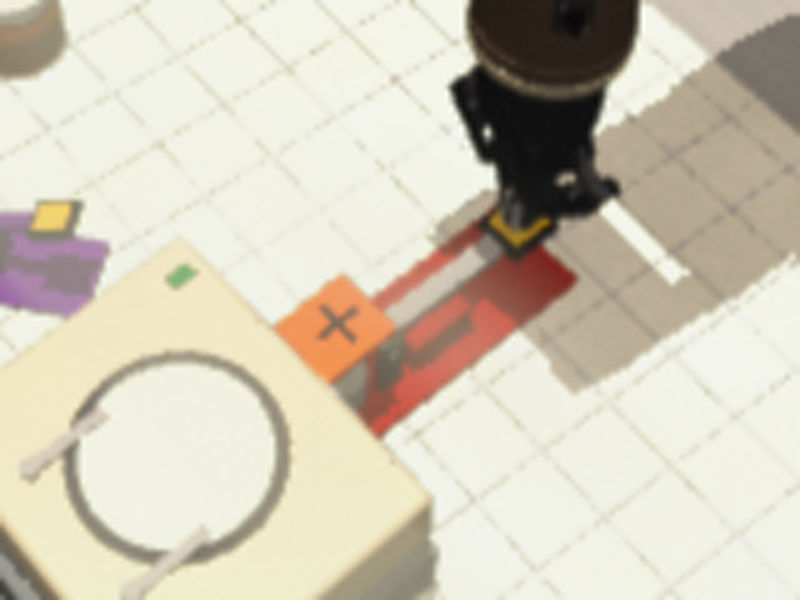

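The handle is fully down, the light base's front is raised (the orange pad with its cross, at (340,323) in the crop, has moved up) and the jack lies flat. Handing in.

```bash
python3 -c "
from h import *
print(ctrl.close_job())"
```

```text
the job is handed in; nothing more can be done
None
```

I set the jack square against the plinth under the lift pad, pumped it once fully down and back up, pressed it down again and handed in the job with the handle held down; the hand-in gave no verdict.

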